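Fill a specimen cup with disinfectant tablets from the counting tray

TASK

Fill the lidded cup with the tablets: take its lid off, sweep every tablet off the open end of the counting tray into the chute with the pusher and stand the pusher back on the bench, then lift the chute by its handle and tip it so that all the tablets slide out of the spout into the cup, with the chute still held tipped over the cup when the last one is in (a stray tablet goes back on the tray or into the chute and goes the same way). Set the empty chute down level on the bench, and finish with the filled cup standing upright in the white card tray with its lid laid flat and centred on the rim; leave the bottle, jar and marker alone.

Things in the scene. Friction and masses are not known exactly. Their poses are not given: they have to be found in the camera images.
- tray: Aluminium counting tray, fixed to the bench, 148 x 94 mm. Origin at bench level in its middle; its +x axis points to its open end. Flat tablet floor 36 mm above the bench, 88 mm wide inside (y = +-44 mm), from the closed back at x = -75 mm to the open edge at x = +70 mm; 3 mm thick walls on the back and both sides stand 14 mm above the floor.
- chute: Loose steel chute, about 0.2 kg, 173 mm long, on feet, its back 3 mm off the tray's open edge and below the tray floor, so tablets pushed over the edge fall in. Origin at bench level; +x to the spout, z up. Slippery back ramp from x = -88 mm (31 mm high) to the floor at x = -57 (6 mm high). Side walls to 38 mm high, 101 mm apart, tapering from x = -20 mm to the spout. Tablets slide once it is tipped about 20 degrees.
- spout (a point): Middle of the chute floor's edge at the spout, where tablets leave: chute frame x = +85, y = 0, z = 18 mm (the floor rises gently to here from the back); moves with the chute. The spout is 31 mm wide inside, 37 mm outside.
- handle (a point): Grip point of the chute's grey handle, chute frame x = -26, y = 0, z = 70 mm. The handle is an upright plate across the chute, 10 mm thick along chute x, 56 mm wide along y, 52 to 87 mm above the bench, on a bridge 46 to 52 mm high. Grip it from above, fingers in front of and behind the plate.
- pusher: Loose grey pusher standing on the bench, about 0.12 kg. Origin under its middle, z up; the +x face, 11 mm ahead of the origin, sweeps. Foot 21 mm (x) by 76 mm (y) by 24 mm high, back face at x = -10 mm; above it an upright handle plate, 10 mm thick along x, 46 mm wide along y, from 24 to 72 mm high. Grip it from above, fingers in front of and behind the plate.
- cup: Loose clear plastic specimen cup, 56 mm across the rim, 44 mm high, about 47 mm clear mouth, tapering to 42 mm inside at the bottom, about 0.12 kg. Origin under its middle, z up.
- lid: Loose white disc lid, 59 mm across, 8 mm thick, 20 g, lying loose on the cup's rim at the start. Origin in the middle of its underside, z up. Lies flat on the cup's rim, nothing to screw.
- card_tray: White card tray, open on top, fixed to the bench, 84 (x) by 92 mm (y), walls 22 mm high and 2 mm thick, inner floor 2 mm above the bench. Origin under its middle at bench level, z up.
- dropper_bottle: Bystander: dropper bottle, 39 mm across, 116 mm high; origin under its middle. Leave alone.
- tablet_jar: Bystander: closed white jar, 42 mm across, 55 mm high; origin under its middle. Leave alone.
- marker: Bystander: marker pen lying on the bench, 135 mm long along its y, 16 mm thick; origin under its middle. Leave alone.
- tablet0: White tablet, a disc 15 mm across and 9 mm thick, 12 g, lying on the tray; 4 to 7 of the seven are present. Origin in the middle of its lower face.
- tablet1: White tablet, a disc 15 mm across and 9 mm thick, 12 g, lying on the tray; 4 to 7 of the seven are present. Origin in the middle of its lower face.
- tablet2: White tablet, a disc 15 mm across and 9 mm thick, 12 g, lying on the tray; 4 to 7 of the seven are present. Origin in the middle of its lower face.
- tablet3: White tablet, a disc 15 mm across and 9 mm thick, 12 g, lying on the tray; 4 to 7 of the seven are present. Origin in the middle of its lower face.
- tablet4: White tablet, a disc 15 mm across and 9 mm thick, 12 g, lying on the tray; 4 to 7 of the seven are present. Origin in the middle of its lower face.
- tablet5: White tablet, a disc 15 mm across and 9 mm thick, 12 g, lying on the tray; 4 to 7 of the seven are present. Origin in the middle of its lower face.
- tablet6: White tablet, a disc 15 mm across and 9 mm thick, 12 g, lying on the tray; 4 to 7 of the seven are present. Origin in the middle of its lower face.
Mind the look-alikes: they are no part of the job. What is shaped like the card_tray but red is not meant.

How it is judged:
By the outcome, as a careful person would: the job done as asked, in the order asked, and still so for the second after the job is handed in, with the robot touching nothing.
Of tablet0, tablet1, tablet2, tablet3, tablet4, tablet5, tablet6 only 4 to 7 are there at a start; the rules pass over those that are not, and their reading is None.
At some moment in a run one of cup, lid may be knocked a few centimetres aside while the robot is not near it.
It also fails if it takes over 210 s, if anything falls off the work surface, if the arm or the gripper's body presses on something with over 40 N, if the wrist force passes 120 N, or if a joint passes its speed limit or range.

ROBOT

A 6-joint arm with a two-finger parallel gripper is mounted at the origin on a cart in front of the work surface, level with it; the furniture and walls round the work are solid. World frame = base frame: x ahead of the robot, y to its left, z up, the work surface at z = 0. Lengths are in mm, angles in degrees, forces in N, time in s.
With the tool pointing down it reaches from about 275 to 750 mm from the base axis. Payload 10.2 kg.
Tool frame: the origin (TCP) lies between the finger pads; the fingertips stand 14 mm ahead of it and the grasp point (between the pads) lies 5 mm behind it (env.nose_length is the distance from the TCP to the fingertips, in mm); z points along the fingers, y is the direction in which the jaws open and shut (so a half turn about z gives the same grasp; the last joint's range is limited). The gripper opens to 88 mm and grips with 3 to 60 N. Pads are 18 mm wide; open, the fingers measure 123 mm over their backs; the gripper's body (75 mm by 187 mm) begins 45 mm behind the grasp point.
Start: joints at [-76.685, 17.928, 85.812, -0, 76.261, -12.8], TCP at [231.084, -471.415, 252.72] pointing down, gripper open.
Joint ranges: [-168.41, 168.41], [-55.51, 124.54], [10.69, 146.95], [-70.63, 250.63], [1, 178], [-165.06, 165.06]. Speed limits (degrees/s): [136.94, 136.94, 172.46, 180, 180, 180].

INTERFACE

Orientations are given as [roll, pitch, yaw] about the fixed x, y, z axes, in that order (R = Rz(yaw) Ry(pitch) Rx(roll)).
In Python, from cell import env gives the robot as it stands. Calls block until the motion is done:
- env.move_to(position, orientation): joint-space move of the TCP to a pose.
- env.move_l(position, ori=None, max_speed=150): straight line of the TCP; ori=None keeps the orientation; max_speed is the mean speed in mm/s.
- env.goto_joints(angles): joint-space move.
- env.grip(opening, strength=None): opening from 0.0 (shut) to 1.0 (fully open); strength is the grip in N (None keeps the last); returns when the fingers have stopped.
- env.hold(seconds).
- env.solve_ik(position, orientation): joint angles nearest the present ones, or None.
- env.camera(name): name is "scene" or "top"; returns a dict with "pixels" (420x560x3 uint8, red, green, blue), "range_z" (420x560 float32, mm along the optical axis (not along the pixel's ray), 0 where there is no reading), "fx", "fy", "cx", "cy" (pixels), "k1" (the pictures are not rectified: a ray, as slopes to the right and down, at radius r is drawn at 1 + k1 r^2 times it, then the intrinsics apply), "pose" (4x4, takes a point from camera to world coordinates). Camera axes: x right, y up, looking along -z (the intrinsics and any distortion apply to the point x, -y, -z); pixel columns grow to the right and rows downward; lengths in mm; the calibration is good to about 2 mm. A picture is of the moment at which its call begins.
A pose or a line that the arm cannot do raises env.MotionError and nothing moves.
- env.sign_off(): hands the job in, once; it reports no verdict.
Trained networks look in the newest picture that a camera, given by its name, has taken for a name from the list of things; names that differ only in an ending like _2 or _b are one class to them, and where a whole thing is asked for, a point or a joint stands for the part that bears it (a point fixed in the world has none). Each returns a list of dicts, best first, with "p" (0 to 1); they miss things now and then, are a little off and sometimes report something else, mostly with a low value. They report only what shows in the picture. A call takes as long as a camera call. They do not tell look-alikes from the thing itself.
- env.masks_of(camera, query): "mask" (420x560 bool, what is visible of it) and "bbox" ([left, top, right, bottom] in pixels, round what is visible of it).
- env.pinpoint(camera, query): "pixel" ([column, row] in pixels: a listed point, or the origin of a listed thing).
Readings, each from a call of its own:
- env.get_t(): time.
- env.get_joints(): joint angles.
- env.get_qd(): joint speeds.
- env.get_effort(): joint torques, N m.
- env.get_ee_pos(): TCP position.
- env.get_orientation(): TCP orientation.
- env.get_wrist_force(): force on the tool from outside, world axes, zero at the start.
- env.get_ft_torque(): the same for the moment, N m.
- env.get_gripper_width(): opening from 0.0 (shut) to 1.0 (fully open).
Only numpy, scipy, OpenCV 4.12 (cv2) and the standard library are available. Lean on these libraries where they do the work, as an engineer would, in place of code of your own. Each camera call takes 0.05 s, during which the arm holds its last target. There are 200 camera calls.

## Working session

There is one attempt and no reset: what is moved stays moved. The work goes in short steps, each a Python script; the robot and the scene stay as the last script left them, time stands still between calls to the robot, and variables do not carry over. Pictures are saved under pics/ and viewed, about 12 in all and at most 16, crops included, and the job is handed in when it is done.

```bash
mkdir -p pics; ls
cat > h.py <<'E'
import numpy as np, cv2
from cell import env
def shot(name, file=None):
    c=env.camera(name)
    if file: cv2.imwrite('pics/'+file, c['pixels'][:,:,::-1])
    return c
def rays(c,px):
    """undistorted slopes (right, down)"""
    px=np.atleast_2d(np.asarray(px,float))
    d=np.stack([(px[:,0]-c['cx'])/c['fx'],(px[:,1]-c['cy'])/c['fy']],1)
    s=d.copy()
    for _ in range(20): s=d/(1+c['k1']*(s**2).sum(1,keepdims=True))
    return s
def at_z(c,px,z):
    """intersect pixel rays with world plane z"""
    s=rays(c,px); v=np.c_[s[:,0],-s[:,1],-np.ones(len(s))]@c['pose'][:3,:3].T
    o=c['pose'][:3,3]; t=(z-o[2])/v[:,2]
    return o+v*t[:,None]
def cloud(c,mask):
    r,q=np.nonzero(mask&(c['range_z']>0)); d=c['range_z'][r,q].astype(float)
    s=rays(c,np.c_[q,r]); p=np.c_[s[:,0]*d,-s[:,1]*d,-d]
    return p@c['pose'][:3,:3].T+c['pose'][:3,3]
def proj(c,P):
    P=np.atleast_2d(np.asarray(P,float)); q=(P-c['pose'][:3,3])@c['pose'][:3,:3]
    s=np.c_[q[:,0]/-q[:,2],-q[:,1]/-q[:,2]]; s=s*(1+c['k1']*(s**2).sum(1,keepdims=True))
    return np.c_[s[:,0]*c['fx']+c['cx'],s[:,1]*c['fy']+c['cy']]
E
python3 - <<'E'
from h import *
np.set_printoptions(precision=1,suppress=True)
for n in ['top','scene']:
    c=shot(n,n+'0.png'); print(n,c['pose'],c['fx'],c['k1'])
    for q in ['tray','chute','pusher','cup','lid','card_tray','dropper_bottle','tablet_jar','marker','tablet0']:
        for m in env.masks_of(n,q)[:8 if 'tablet0'==q else 2]:
            P=cloud(c,m['mask'])
            if len(P): print(q,round(m['p'],2),np.round(m['bbox']),'med',np.median(P,0),'lo',np.percentile(P,2,axis=0),'hi',np.percentile(P,98,axis=0))
E
```

```text
pics
top [[  -0.     1.    -0.1  436.4]
 [  -1.    -0.    -0.   -39.8]
 [  -0.     0.1    1.  1577.2]
 [   0.     0.     0.     1. ]] 526.9641208126787 -0.20386670200691884
tray 0.6 [217. 213. 279. 257.] med [492.1  84.8  14.2] lo [444.2 -13.1   1. ] hi [544.  152.6  87.2]
tray 0.56 [169. 217. 218. 249.] med [497.3 237.3  36.9] lo [452.8 159.8  29.2] hi [540.6 302.8  52.3]
chute 0.69 [218. 215. 279. 258.] med [491.9  85.3  14.4] lo [444.2 -13.1   2.8] hi [543.  153.3  87.3]
chute 0.51 [346. 210. 369. 233.] med [ 532.5 -255.4   50.8] lo [ 506.1 -286.2    3.9] hi [ 559.2 -228.2   57. ]
pusher 0.64 [296. 164. 307. 191.] med [665.2 -87.8  25.8] lo [ 630.  -102.3   -2.2] hi [702.2 -79.   75.4]
cup 0.27 [381. 153. 392. 166.] med [ 711.5 -340.8   65.6] lo [ 698.6 -359.5   16.9] hi [ 732.3 -328.1  115.9]
lid 0.87 [349. 210. 370. 234.] med [ 532.5 -254.7   50.8] lo [ 506.1 -280.    43.5] hi [ 560.3 -227.9   57.1]
card_tray 0.73 [307. 240. 346. 273.] med [ 431.4 -173.4    1.9] lo [ 392.2 -218.6   -6.4] hi [ 473.2 -125.7   23.1]
card_tray 0.57 [330. 150. 366. 185.] med [ 702.2 -233.4    2.8] lo
[... 957 characters left out ...]
2] hi [695.6 -73.3  74.1]
lid 0.65 [319. 164. 340. 180.] med [ 531.4 -250.1   51.4] lo [ 504.4 -281.1   46.1] hi [ 558.2 -224.    55.9]
card_tray 0.95 [262. 144. 300. 176.] med [ 703.6 -235.5    5.2] lo [ 655.7 -277.7   -1.1] hi [ 741.3 -183.4   25. ]
card_tray 0.69 [324. 196. 368. 237.] med [ 432.6 -174.4    4. ] lo [ 385.6 -220.5   -1.5] hi [ 476.4 -118.8   24.7]
dropper_bottle 0.67 [289. 112. 301. 141.] med [ 709.7 -337.2   54.5] lo [ 696.  -398.4    4.9] hi [ 735.1 -325.9  113.1]
tablet_jar 0.89 [194. 219. 215. 246.] med [684.1 111.3  50.5] lo [671.4  87.    0.2] hi [708.6 125.6  58.8]
marker 0.17 [238. 233. 304. 302.] med [491.7  94.9  16.8] lo [439.3 -11.    5.6] hi [544.  151.7  87.7]
```

Run:
```python
import cv2
a=cv2.imread('pics/top0.png')[130:290,150:440]; b=cv2.imread('pics/scene0.png')[100:360,180:390]
cv2.imwrite('pics/top0c.png',cv2.resize(a,None,fx=2.7,fy=2.7,interpolation=2))
cv2.imwrite('pics/scene0c.png',cv2.resize(b,None,fx=2.3,fy=2.3,interpolation=2))
```

```text
(no output)
```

View pics/top0c.png

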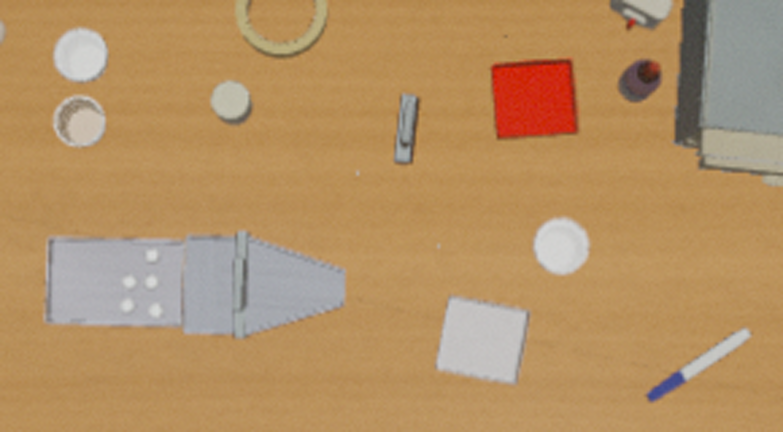

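View pics/scene0c.png

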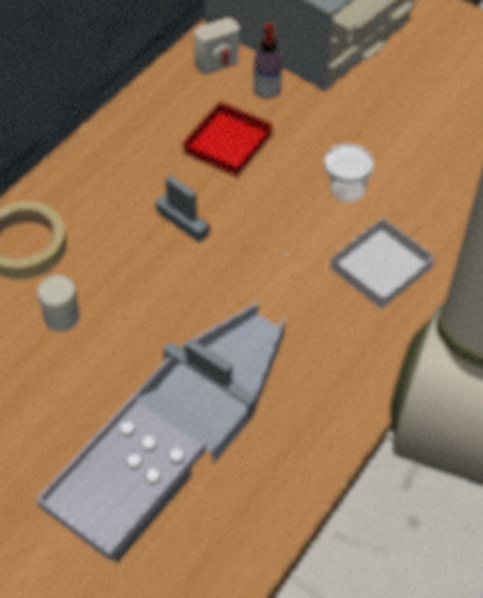

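Overview (top crop): five tablets sit on the tray, whose open end faces −y. The chute follows on with its spout toward −y. The pusher is near (660,−85), the lidded cup near (532,−253) and the white card tray near (432,−173). The red tray at (702,−234) is the look-alike. Next I'll fit precise poses.

```bash
cat >> h.py <<'E'
def region(c,x,y,z):
    P=cloud(c,np.ones((420,560),bool))
    return P[(P[:,0]>x[0])&(P[:,0]<x[1])&(P[:,1]>y[0])&(P[:,1]<y[1])&(P[:,2]>z[0])&(P[:,2]<z[1])]
def rect(P):
    (cx,cy),(w,h),a=cv2.minAreaRect(P[:,:2].astype(np.float32))
    # long axis direction in degrees, (-90,90]
    if w<h: w,h,a=h,w,a+90
    return np.round([cx,cy,w,h,(a+90)%180-90,len(P)],1)
E
python3 - <<'E'
from h import *
np.set_printoptions(precision=1,suppress=True)
for n in ['top','scene']:
    c=shot(n); print(n)
    def R(t,*a):
        P=region(c,*a); print(t, rect(P) if len(P)>3 else len(P), P.mean(0), 'std',P.std(0))
    R('tray',(420,570),(155,330),(28,60))
    R('chutehandle',(440,550),(70,130),(76,95))
    R('chute all',(420,570),(-30,152),(9,60))
    R('pusher handle',(610,720),(-130,-50),(55,85))
    R('pusher foot',(610,720),(-130,-50),(14,32))
    R('lid',(480,590),(-300,-210),(44,65))
    R('cardtray',(370,490),(-240,-110),(14,35))
    for q in ['tray','chute','spout','handle','pusher','cup','lid','card_tray']:
        for d in env.pinpoint(n,q)[:2]:
            z={'spout':18,'handle':70,'lid':44}.get(q,0)
            print(q,round(d['p'],2),at_z(c,d['pixel'],z)[0])
    if n=='top':
        g=cv2.cvtColor(c['pixels'],cv2.COLOR_RGB2GRAY); 
    tb=[d for d in env.pinpoint(n,'tablet0')]
    for d in tb: print('tab',round(d['p'],2),at_z(c,d['pixel'],36)[0])
# IK checks
def ik(p,o): 
    s=env.solve_ik(p,o); return None if s is None else np.round(s,0)
for yaw in (0,180): print('down jaws y',yaw,ik([495,300,130],[180,0,yaw]),ik([660,-85,70],[180,0,yaw]))
E
```

```text
top
tray [ 497.1  230.6  149.8   92.    88.8 1592. ] [497.1 231.8  38.1] std [26.7 43.9  5.4]
chutehandle [493.4  91.6  54.   10.1  -1.9  73. ] [491.7  91.6  86.8] std [15.9  3.1  3.6]
chute all [ 494.4   66.6  172.7  116.6  -88.2 1287. ] [492.4  72.7  20.6] std [28.3 50.7 12.1]
pusher handle [664.2 -88.3  43.6   9.7  -7.6  54. ] [663.5 -88.2  71.5] std [13.1  3.2  4.1]
pusher foot [665.1 -88.7  76.7  20.5  -6.8 113. ] [662.6 -88.   23.2] std [24.6  7.3  3.5]
lid [ 532.5 -254.1   58.8   56.7    1.9  325. ] [ 532.6 -254.3   50.9] std [15.4 14.9  3.4]
cardtray [ 432.8 -171.1   91.7   81.1   78.8   66. ] [ 432.4 -176.1   20.4] std [32.6 36.1  3.2]
tray 0.85 [504.5 218.3   0. ]
chute 0.36 [ 530.5 -256.8    0. ]
spout 0.7 [492.1 -19.   18. ]
handle 0.89 [488.9  93.5  70. ]
pusher 0.48 [668.5 -94.    0. ]
lid 0.64 [ 532.8 -251.4   44. ]
card_tray 0.92 [ 692.  -230.7    0. ]
card_tray 0.59 [ 435.3 -173.4    0. ]
tab 0.56 [474.4 216.7  36. ]
tab 0.55 [458.9 185.8  36. ]
tab 0.54 [523.8 192.9  36. ]
tab 0.43 [500.  193.9  36. ]
scene
tray [ 492.7  230.2  153.1  101.7   88.3 2633. ] [496.5 234
[... 465 characters left out ...]
 51.4] std [15.5 16.1  2.4]
cardtray [ 431.2 -169.    96.2   86.2   79.1  222. ] [ 430.8 -170.1   19.6] std [32.4 37.4  3.2]
tray 0.89 [489.3 228.9   0. ]
chute 0.82 [493.1  76.4   0. ]
spout 0.64 [486.6 -16.6  18. ]
handle 0.68 [486.6  93.4  70. ]
pusher 0.62 [660.4 -92.3  -0. ]
cup 0.68 [ 527.  -264.2    0. ]
lid 0.61 [ 535.5 -251.8   44. ]
card_tray 0.64 [ 437.8 -165.7    0. ]
card_tray 0.56 [ 699.9 -241.2    0. ]
tab 0.56 [470.9 183.2  36. ]
tab 0.51 [538.1 181.6  36. ]
tab 0.49 [463.9 212.3  36. ]
tab 0.42 [497.  191.2  36. ]
down jaws y 0 [ 20.  31.  85.  -0.  64. 110.] [-17.  45.  70.  -0.  65.  73.]
down jaws y 180 [ 20.  31.  85.   0.  64. -70.] [ -17.   45.   70.    0.   65. -107.]
```

Tray, chute and tablets agree between the two cameras to about 2 mm. First the lid comes off, then I pick up the pusher. I'm also checking inverse kinematics for the pour.

```bash
cat >> h.py <<'E'
from scipy.spatial.transform import Rotation as Ro
TCPC=np.array([-26,0,69.]); LIP=np.array([85,0,18.])   # chute frame
def chute_pose(lip,phi,th):
    """TCP pose for the chute's lip at a point, heading phi, nose-down th (tool yaw = phi+90 when level)"""
    R=Ro.from_euler('xyz',[0,th,phi],degrees=True)
    T=R*Ro.from_euler('xyz',[180,0,90],degrees=True)
    return list(np.array(lip)+R.apply(TCPC-LIP)), list(T.as_euler('xyz',degrees=True))
E
python3 - <<'E'
from h import *
np.set_printoptions(precision=1,suppress=True)
for phi in (-92,-110,-130,-75):
    d=np.array([np.cos(np.radians(phi)),np.sin(np.radians(phi)),0])
    for th in (0,40):
        p,o=chute_pose(np.array([532,-253,56])-12*d,phi,th); s=env.solve_ik(p,o); print(phi,th,np.array(p),np.array(o),s if s is None else np.round(s))
# lid off
o=[180,0,90]
env.move_to([531.8,-253,110],o); env.grip(1.0,10); env.move_l([531.8,-253,58.7])
env.grip(0.4,12); print('lid w',env.get_gripper_width()*88)
env.move_l([531.8,-253,110]); print('w',env.get_gripper_width()*88)
env.move_l([540,-348,60]); env.move_l([540,-348,15.2],max_speed=80); env.grip(1.0); env.move_l([540,-348,100])
print('t',env.get_t(),env.get_wrist_force())
# pusher
o=[180,0,-7]
env.move_to([663.5,-87,120],o); env.move_l([663.5,-87,50]); env.grip(0.0,30); print('pusher w',env.get_gripper_width()*88)
env.move_l([663.5,-87,140]); print('t',env.get_t(),'w',env.get_gripper_width()*88)
env.move_to([496.5,268,160],[180,0,-1.7]); print('t',env.get_t(),env.get_ee_pos())
a=shot('top','top1.png')['pixels'][130:290,150:440,::-1]; b=shot('scene','scene1.png')['pixels'][100:360,180:390,::-1]
cv2.imwrite('pics/c1.png',np.hstack([cv2.resize(a,(471,260)),b]))
E
```

```text
-92 0 [ 536.3 -130.1  107. ] [180.   0.  -2.] [-26.  30.  91.  -0.  59.  66.]
-92 40 [ 534.2 -188.8  166.4] [-140.    0.   -2.] [-43.  38.  76.  29.  94.  43.]
-110 0 [ 574.1 -137.4  107. ] [180.   0. -20.] [-25.  34.  84.  -0.  62.  85.]
-110 40 [ 554.  -192.6  166.4] [-140.    0.  -20.] [-45.  35.  81.  36.  84.  55.]
-130 0 [ 611.1 -158.8  107. ] [180.   0. -40.] [-25.  39.  76.  -0.  65. 105.]
-130 40 [ 573.3 -203.8  166.4] [-140.    0.  -40.] [-45.  32.  87.  42.  71.  67.]
-75 0 [ 500.2 -134.2  107. ] [180.   0.  15.] [-28.  26.  97.  -0.  56.  47.]
-75 40 [ 515.4 -190.9  166.4] [-140.    0.   15.] [-42.  41.  72.  21. 102.  31.]
lid w 57.93616142492474
w 57.730989974812715
t 8.2333 [-0.1  1.3 -1. ]
pusher w 10.159294096697248
t 12.6167 w 9.233384934340048
t 14.075 [497.2 267.2 159.9]
```

View pics/c1.png

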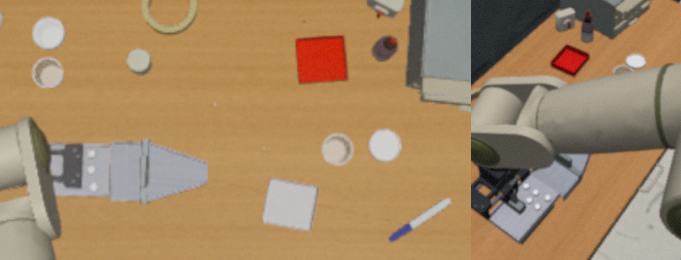

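The lid is off, lying right of the cup at about (385,145) in this picture. The pusher is held over the tray behind the tablets at about (92,172). Next I lower it and sweep.

Run:
```python
from h import *
np.set_printoptions(precision=1,suppress=True)
f=lambda s:print(s,round(env.get_t(),1),np.array(env.get_ee_pos()),np.array(env.get_wrist_force()),env.get_gripper_width()*88)
env.move_l([497.2,268,100],[180,0,-1.7]); f('above'); env.move_l([497.2,268,87],max_speed=40); env.hold(.2); f('down')
env.move_l([495.6,215,87],max_speed=60); f('mid')
env.move_l([494,158,87],max_speed=50); env.hold(.3); f('end')
env.move_l([494.3,168,87],max_speed=60); env.move_l([494.3,175,150]); 
env.move_to([600,60,200],[180,0,-5]); f('clear')
c=shot('top','top2.png'); d=shot('scene','scene2.png')
a=c['pixels'][190:280,150:290,::-1]; b=d['pixels'][210:350,190:320,::-1]
cv2.imwrite('pics/c2.png',np.hstack([cv2.resize(a,None,fx=3,fy=3,interpolation=2),cv2.resize(b,(302,270),interpolation=2)]))
```

```text
above 14.7 [497.7 267.9 100.6] [ 0.5  0.1 -0.3] 9.764587899403836
down 15.4 [497.3 268.   87.2] [ 0.2  0.1 -1.4] 9.53874722477411
mid 16.4 [495.6 215.2  87. ] [-0.7 -0.5 -1.2] 10.008628291981443
end 18.0 [494.  158.1  87. ] [-0.9 -0.3 -2. ] 9.763143150254354
clear 19.6 [599.   60.8 198.6] [-0.   0.3 -0.9] 9.555729012418427
```

View pics/c2.png

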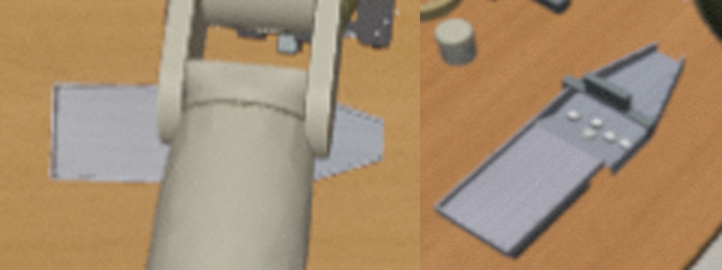

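All five tablets are in the chute: right panel (574,115), (597,122), (592,133), (609,135), (625,144). The tray is empty. Now the pusher goes back, and I'll check the chute and cup again.

Run:
```python
from h import *
np.set_printoptions(precision=1,suppress=True)
env.move_to([663.5,-87,120],[180,0,-7]); env.move_l([663.5,-87,50.3],max_speed=80); env.grip(0.6); env.move_l([663.5,-87,130])
env.move_to([620,100,250],[180,0,-2]); print('t',env.get_t())
for n in ['top','scene']:
    c=shot(n,n+'3.png'); print(n)
    for t,a in [('pusher',((610,720),(-130,-50),(55,85))),('handle',((440,550),(70,130),(76,95))),('cup+lid',((470,600),(-330,-200),(30,60))),('lid',((470,620),(-410,-290),(5,20)))]:
        P=region(c,*a); print(t,rect(P) if len(P)>3 else len(P),P[:,2].max() if len(P) else '')
    for q in ['cup','lid','handle']:
        for m in env.masks_of(n,q)[:2]:
            b=m['bbox']; print(q,round(m['p'],2),b,at_z(c,[(b[0]+b[2])/2,(b[1]+b[3])/2],{'cup':22,'lid':4,'handle':70}[q])[0])
        for d in env.pinpoint(n,q)[:1]: print(q,'pin',round(d['p'],2),at_z(c,d['pixel'],70 if q=='handle' else 0)[0])
    if n=='top': cv2.imwrite('pics/c3.png',cv2.resize(c['pixels'][150:290,200:420,::-1],None,fx=3.5,fy=3.5,interpolation=2))
```

```text
t 23.8583
top
pusher [665.5 -87.4  45.3   9.7  -7.3  56. ] 79.52115181446425
handle [493.4  87.9   8.6   0.6   3.3   4. ] 89.71938146547927
cup+lid [ 530.1 -255.    56.8   53.6  -89.8   94. ] 51.290272424908835
lid [ 544.8 -350.4  148.9  118.3    0.6  395. ] 19.257252766626152
cup 0.56 [348.3, 214.3, 367.8, 230.3] [ 530.3 -259.7   22. ]
cup pin 0.66 [ 530.2 -252.     0. ]
lid 0.73 [373.6, 207.7, 397.0, 231.8] [ 538.6 -345.2    4. ]
lid 0.6 [239.5, 220.8, 277.1, 250.0] [493.7  37.    4. ]
lid pin 0.77 [ 545.  -351.4    0. ]
handle 0.96 [239.7, 220.1, 279.8, 254.5] [485.8  29.7  70. ]
handle pin 0.84 [497.2  94.4  70. ]
scene
pusher [665.5 -85.4  49.7  12.2  -9.2  95. ] 76.04033622906707
handle [492.4  93.7  58.2  11.9  -0.7 136. ] 93.85201863954308
cup+lid [ 541.3 -236.4   41.5   13.1  -47.1   28. ] 49.34060535226524
lid 0 
cup 0.51 [325.0, 171.3, 333.4, 181.1] [ 537.4 -253.8   22. ]
cup pin 0.51 [ 518.5 -257.3    0. ]
lid pin 0.28 [698.  100.5   0. ]
handle 0.88 [239.1, 229.6, 302.9, 298.1] [481.3 105.5  70. ]
handle pin 0.61 [502.9  88.   70. ]
```

View pics/c3.png

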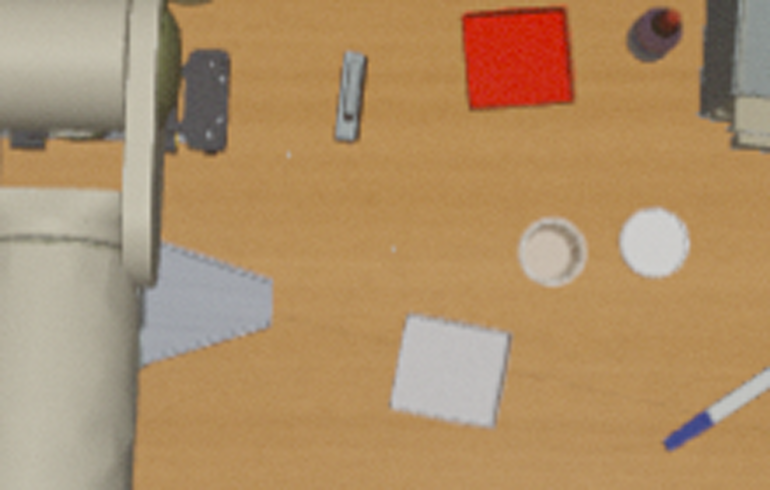

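The pusher is standing back in place. The cup at (552,252) is open and unmoved, with the lid at (655,243). Now I pick up the chute.

```bash
cat >> h.py <<'E'
def disc(c,px0,r=14):
    """circle fit (Hough) near a pixel, returns (col,row,rad)"""
    g=cv2.cvtColor(c['pixels'],cv2.COLOR_RGB2GRAY); x0,y0=int(px0[0])-22,int(px0[1])-22
    g=cv2.resize(g[y0:y0+44,x0:x0+44],None,fx=6,fy=6,interpolation=cv2.INTER_CUBIC)
    h=cv2.HoughCircles(cv2.GaussianBlur(g,(9,9),0),cv2.HOUGH_GRADIENT,1.5,60,param1=80,param2=20,minRadius=42,maxRadius=72)
    return None if h is None else [(u/6+x0-.42,v/6+y0-.42,q/6) for u,v,q in h[0][:2]]
E
python3 - <<'E'
from h import *
np.set_printoptions(precision=1,suppress=True)
f=lambda s:print(s,round(env.get_t(),1),np.array(env.get_ee_pos()),np.array(env.get_wrist_force()),env.get_gripper_width()*88)
phi=-92
env.move_to([492.7,93,130],[180,0,-2]); env.grip(0.6); env.move_l([492.7,93,69],max_speed=100); env.grip(0.0,55); f('grip')
env.move_l([492.7,93,75],max_speed=40); f('up'); env.move_l([492.7,60,180],max_speed=120)
p,o=chute_pose([531,-215,115],phi,0); env.move_l(p,o,max_speed=150); env.hold(.3); f('near')
c=shot('top','top4.png'); d=shot('scene','scene4.png')
for z,px in ((44,(357.7,222)),(8,(387,219))):
    for q in disc(c,px) or []: print('disc',q,at_z(c,q[:2],z)[0],q[2]/526.9*(1577-z))
P=region(c,(470,620),(-300,-210),(38,50)); print(rect(P))
a=c['pixels'][170:260,290:420,::-1]; b=d['pixels'][110:250,230:390,::-1]
cv2.imwrite('pics/c4.png',np.hstack([cv2.resize(a,(505,350),interpolation=2),cv2.resize(b,(295,350),interpolation=2) if 0 else cv2.resize(b[:, :118],(295,350),interpolation=2)]))
for n,k in (('top',c),('scene',d)): print(n,[ (round(v['p'],2),np.round(v['pixel'])) for v in env.pinpoint(n,'spout')[:1]], proj(k,[531,-215,115]))
E
```

```text
grip 27.0 [492.6  92.9  68.9] [ 0.6 -0.6 -1.2] 9.921819193374985
up 27.3 [492.8  92.7  75.3] [-0.1 -4.3 -1.8] 9.329022690386335
near 29.9 [ 534.9 -103.7  166.1] [ 0.1  0.  -2. ] 9.869186118466438
[ 530.  -255.    56.2   53.3   89.8   76. ]
top [] [[346.8 220.1]]
scene [(0.65, array([328., 162.]))] [[326.4 162.2]]
```

View pics/c4.png

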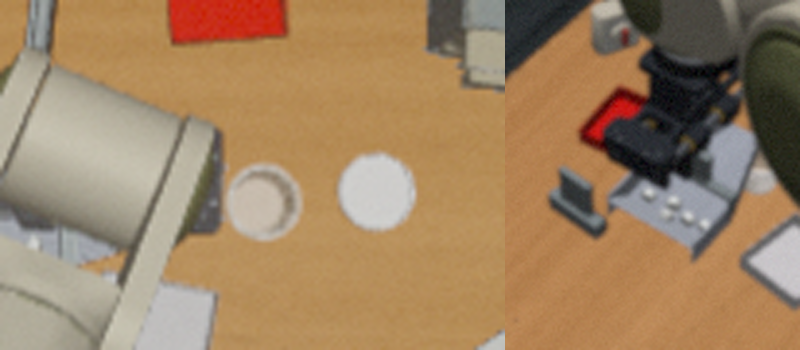

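The chute hangs level with five tablets in it, and the cup rim is at (264,203), clear of the spout. I'll tip it gradually with the lip 11 mm short of the cup's centre.

Run:
```python
from h import *
np.set_printoptions(precision=1,suppress=True)
c=shot('top'); r=at_z(c,(358,222.2),44)[0]; print('rim',r)
cup=np.array([(r[0]+530.5)/2,(r[1]-254.5)/2,0]); print(cup)
phi=-92; d=np.array([np.cos(np.radians(phi)),np.sin(np.radians(phi)),0])
def go(z,th,v,back=11):
    p,o=chute_pose(cup-back*d+[0,0,z],phi,th); env.move_l(p,o,max_speed=v)
go(110,0,120); go(85,12,60)
for z,th in ((68,18),(60,22),(58,25),(57,28),(56,31),(56,34)):
    go(z,th,40); env.hold(.15)
env.hold(.6); print('t',env.get_t(),env.get_wrist_force(),env.get_gripper_width()*88)
c=shot('top','top5.png'); s=shot('scene','scene5.png')
a=c['pixels'][170:260,290:420,::-1]; b=s['pixels'][110:230,255:375,::-1]
cv2.imwrite('pics/c5.png',np.hstack([cv2.resize(a,(433,300),interpolation=2),cv2.resize(b,(360,300),interpolation=2)]))
```

```text
rim [ 529.3 -256.4   44. ]
[ 529.9 -255.5    0. ]
t 34.3833 [-0.3 -0.3 -2.1] 9.652604462984085
```

View pics/c5.png

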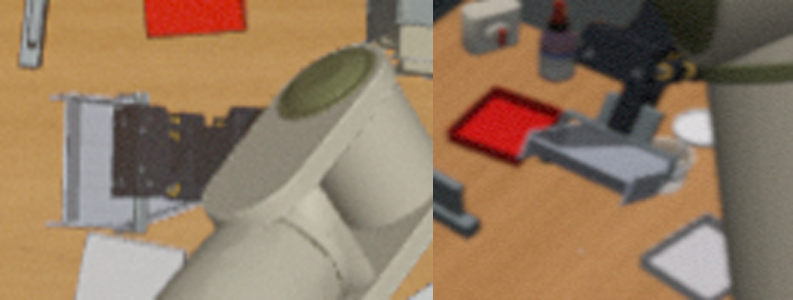

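No tablets remain in the visible rear of the chute (right panel, ~(600,150)), but the spout is hidden under the gripper. I'll tip further with a small wiggle, then back away still tipped and count what's in the cup.

Run:
```python
from h import *
np.set_printoptions(precision=2,suppress=True)
cup=np.array([529.9,-255.5,0]); ph0=-92; d=np.array([np.cos(np.radians(ph0)),np.sin(np.radians(ph0)),0])
W=lambda:np.mean([env.get_wrist_force() for _ in range(8)],0)
def go(z,th,v,back=11,dphi=0):
    p,o=chute_pose(cup-back*d+[0,0,z],ph0+dphi,th); env.move_l(p,o,max_speed=v)
go(56,39,50)
for k in (3,-3,3,0): go(56,40,80,dphi=k)
env.hold(.5); print('W',W())
go(85,38,60); go(120,25,80,60); go(140,0,100,130); env.hold(.3); print('W',W(),'t',env.get_t())
c=shot('top','top6.png'); s=shot('scene','scene6.png')
a=c['pixels'][185:245,320:410,::-1]; b=s['pixels'][110:230,255:375,::-1]
cv2.imwrite('pics/c6.png',np.hstack([cv2.resize(a,(450,300),interpolation=2),cv2.resize(b,(350,300),interpolation=2)]))
for n in ('top','scene'): print(n,[(round(v['p'],2),np.round(v['pixel'])) for v in env.pinpoint(n,'tablet0')], [np.round(v['pixel'],1) for v in env.pinpoint(n,'cup')[:1]])
```

```text
W [-0.07  0.12 -1.73]
W [-0.33  0.14 -1.93] t 39.55
top [] [array([357.5, 223.4])]
scene [] [array([332.4, 181.3])]
```

View pics/c6.png

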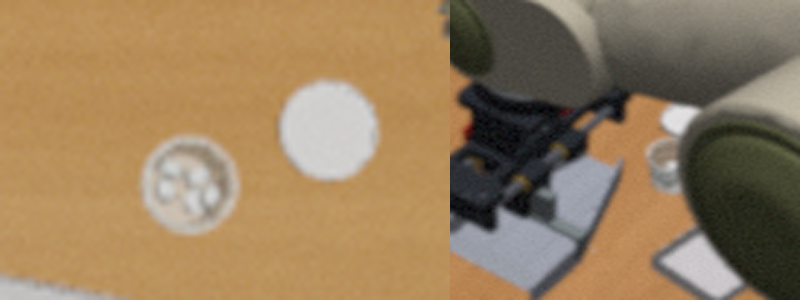

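The cup holds the tablets (left panel, ~(190,185)), the visible part of the chute is empty, and I see no strays. I'll set the chute down and zoom in to count.

Run:
```python
from h import *
np.set_printoptions(precision=1,suppress=True)
env.move_l([492.4,60,150],[180,0,-2]); env.move_l([492.4,80,110]); env.move_l([492.4,80,69.6],max_speed=60); env.hold(.2); print(env.get_wrist_force())
env.grip(0.6); env.move_l([492.4,80,150])
env.move_to([560,-60,300],[180,0,90]); print('t',env.get_t())
c=shot('top','top7.png'); s=shot('scene','scene7.png')
a=c['pixels'][205:240,340:376,::-1]; b=s['pixels'][110:350,190:390,::-1]
cv2.imwrite('pics/c7.png',np.hstack([cv2.resize(a,(480,480),interpolation=2),cv2.resize(b,(320,480)[:2] if 0 else (300,480),interpolation=2)]))
P=region(c,(420,570),(-60,152),(9,60)); print('chute',rect(P),P[:,2].max())
P=region(c,(470,620),(-300,-210),(38,50)); print('cup',rect(P))
for n,k in (('top',c),('scene',s)):
    for q,z in (('cup',0),('lid',0),('card_tray',0)):
        for v in env.pinpoint(n,q)[:2]: print(n,q,round(v['p'],2),at_z(k,v['pixel'],z)[0])
P=region(c,(480,600),(-420,-300),(4,20));print('lid',rect(P))
```

```text
[-0.4 -0.3 -1.7]
t 45.1917
chute [494.6  61.1 174.2 135.7 -86.7 662. ] 59.889570242354466
cup [ 530.  -256.1   53.4   53.1   88.8   68. ]
top cup 0.64 [ 533.5 -259.6    0. ]
top lid 0.75 [ 565.4 -340.4    0. ]
top card_tray 0.8 [ 693.8 -231.6    0. ]
top card_tray 0.72 [ 402.  -422.8    0. ]
scene cup 0.78 [ 532.9 -264.4    0. ]
scene lid 0.71 [ 435.1 -161.3   -0. ]
scene lid 0.49 [ 568.9 -334.3    0. ]
scene card_tray 0.79 [ 692.6 -228.3    0. ]
scene card_tray 0.77 [ 428.2 -170.4    0. ]
lid [ 539.2 -360.7  119.4  117.9   89.6  462. ]
```

View pics/c7.png

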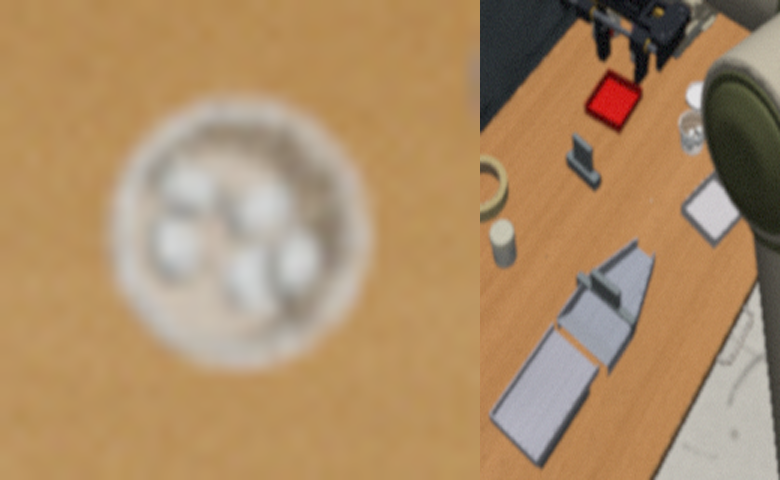

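There are five tablets in the cup (one near each of (190,185), (262,205), (178,245), (255,275), (297,262)). The chute is empty and level. The lid has been knocked about 25 mm to around (565,−345). Next the cup goes to the white card tray.

Run:
```python
from h import *
np.set_printoptions(precision=1,suppress=True)
f=lambda s:print(s,round(env.get_t(),1),np.array(env.get_ee_pos()),np.array(env.get_wrist_force()),env.get_gripper_width()*88)
o=[180,0,90]
env.move_to([530,-255.5,110],o); env.grip(1.0,20); env.move_l([530,-255.5,37.8],max_speed=100); env.grip(0.3,20); f('grip')
env.move_l([530,-255.5,47],max_speed=40); f('up'); env.move_l([530,-255.5,100],max_speed=80); env.move_l([432,-171,100],max_speed=110); env.move_l([432,-171,40.3],max_speed=50); f('down'); env.hold(.2)
env.grip(1.0); env.move_l([432,-171,130],max_speed=100); env.move_to([530,20,300],o); f('clear')
c=shot('top','top8.png'); s=shot('scene','scene8.png')
a=c['pixels'][200:275,300:405,::-1]; b=s['pixels'][130:250,270:390,::-1]
cv2.imwrite('pics/c8.png',np.hstack([cv2.resize(a,(490,350),interpolation=2),cv2.resize(b,(300,300),interpolation=2) if 0 else cv2.resize(b,(310,350),interpolation=2)]))
for k in (c,s):
    P=region(k,(380,480),(-230,-110),(36,60)); print('cup',rect(P) if len(P)>3 else len(P))
    P=region(k,(520,620),(-390,-300),(4,20)); print('lid',rect(P) if len(P)>3 else len(P))
for n,k in (('top',c),('scene',s)):
    for m in env.masks_of(n,'lid')[:2]: print(n,round(m['p'],2),m['bbox'],rect(at_z(k,np.argwhere(m['mask'])[:,::-1],8)))
```

```text
grip 48.8 [ 530.1 -255.6   38. ] [0.5 1.  1.9] 52.3521069549655
up 49.2 [ 530.  -255.5   47.2] [-0.2 -0.4 -2. ] 52.2485778160414
down 52.7 [ 432.2 -171.1   40.6] [-0.3  0.8 -1.9] 52.16996530100496
clear 55.7 [529.7  19.2 298.7] [1.4 1.  0.3] 87.8866023680056
cup [ 432.8 -170.4   53.2   49.4   89.6   78. ]
lid [ 571.1 -345.1  100.4   86.8    1.9  356. ]
cup [ 431.8 -168.7   57.6   53.4  -60.7  131. ]
lid [ 571.1 -343.5   96.3   87.9   -4.4  269. ]
top 0.72 [321.0, 245.5, 338.4, 264.7] [ 432.7 -173.4   53.7   50.6   89.5  203. ]
top 0.68 [373.7, 201.0, 397.8, 221.8] [ 564.8 -344.2   61.3   54.4   89.6  321. ]
scene 0.54 [325.0, 154.2, 345.5, 166.0] [ 562.3 -343.4   57.8   54.6   87.7  209. ]
```

View pics/c8.png

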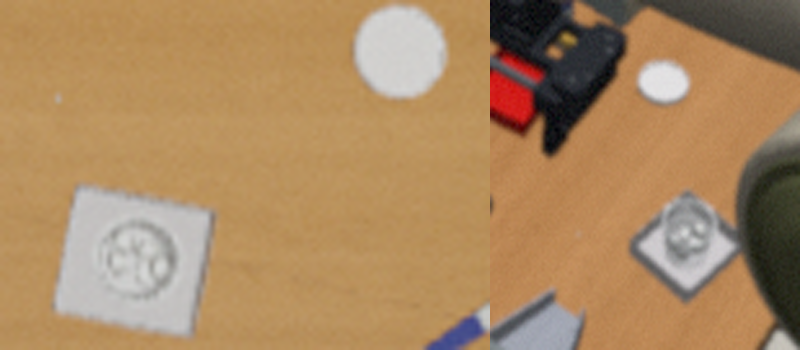

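The cup stands upright in the white tray, rim centre at about (138,259). The lid is at (401,52). I'll take precise centroids, then place the lid.

Run:
```python
from h import *
np.set_printoptions(precision=1,suppress=True)
f=lambda s:print(s,round(env.get_t(),1),np.array(env.get_ee_pos()),np.array(env.get_wrist_force()),env.get_gripper_width()*88)
def lid():
    out=[]
    for n,box in (('top',(366,195,404,228)),('scene',(318,145,352,172))):
        c=shot(n); x0,y0,x1,y1=box; w=(c['pixels'][y0:y1,x0:x1].min(2)>150).astype(np.uint8)
        k,lab,st,_=cv2.connectedComponentsWithStats(w); i=1+st[1:,4].argmax()
        q=np.argwhere(lab==i)[:,::-1]+[x0,y0]; P=at_z(c,q,8 if n=='top' else 6)
        (cx,cy),r=cv2.minEnclosingCircle(P[:,:2].astype(np.float32)); print(n,P.mean(0),cx,cy,r,st[i,4]); out.append(P.mean(0))
    return np.mean(out,0)
L=lid(); c=shot('top'); print('lid',L,'cup rim top',at_z(c,(329.57,255.5),46)[0])
assert abs(L[0]-564)<8 and abs(L[1]+345)<8
o=[180,0,90]
env.move_to([L[0],L[1],90],o); env.move_l([L[0],L[1],15.5],max_speed=100); env.grip(0.5,12); f('grip')
env.move_l([L[0],L[1],120],max_speed=120); f('up')
env.move_l([432.1,-171,120]); env.hold(.2)
env.move_l([432.1,-171,72],max_speed=80); f('above')
s=shot('scene','scene9.png'); t=shot('top','top9.png')
cv2.imwrite('pics/c9.png',np.hstack([cv2.resize(t['pixels'][225:285,290:370,::-1],(400,300),interpolation=2),cv2.resize(s['pixels'][170:250,300:400,::-1],(375,300),interpolation=2)]))
```

```text
top [ 566.3 -345.1    8. ] 566.3512573242188 -345.08282470703125 30.03900909423828 309
scene [ 566.1 -346.6    6. ] 566.0204467773438 -347.1601257324219 30.278789520263672 223
lid [ 566.2 -345.8    7. ] cup rim top [ 432.8 -171.8   46. ]
grip 59.1 [ 566.3 -345.9   15.6] [-0.4 -0.   1.2] 57.65414106801042
up 60.1 [ 565.9 -345.6  119.1] [ 0.2 -0.4 -0.4] 57.519636232947654
above 62.6 [ 432.3 -171.1   72.3] [-0.2 -0.  -0.2] 58.202851292244915
```

View pics/c9.png

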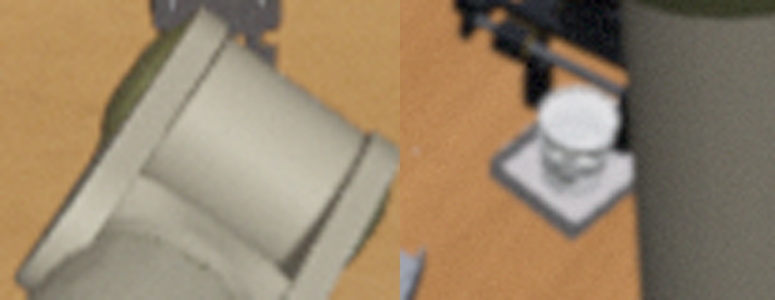

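The lid is held flat and centred above the cup (right panel ~(580,115)). Lowering and releasing.

Run:
```python
from h import *
np.set_printoptions(precision=1,suppress=True)
f=lambda s:print(s,round(env.get_t(),1),np.array(env.get_ee_pos()),np.array(env.get_wrist_force()),env.get_gripper_width()*88)
env.move_l([432.1,-171,62],max_speed=30); env.hold(.3); f('down')
if env.get_wrist_force()[2]<1: env.move_l([432.1,-171,61.5],max_speed=10); env.hold(.2); f('down2')
env.grip(1.0); env.move_l([432.1,-171,130],max_speed=80); env.move_to([530,20,300],[180,0,90]); f('clear')
c=shot('top','top10.png'); s=shot('scene','scene10.png')
for k in (c,s):
    P=region(k,(380,480),(-230,-110),(42,70)); print('lid',rect(P),'z',np.percentile(P[:,2],[10,50,90]))
cv2.imwrite('pics/c10.png',np.hstack([cv2.resize(c['pixels'][225:285,290:370,::-1],(400,300),interpolation=2),cv2.resize(s['pixels'][170:250,300:400,::-1],(375,300),interpolation=2)]))
```

```text
down 63.5 [ 432.1 -171.    62.1] [ 0.1  0.3 -0.3] 57.73836547668029
down2 64.0 [ 432.1 -171.    61.5] [-0.2 -0.5 -0.1] 57.721465410509296
clear 66.7 [529.7  19.2 298.8] [ 0.1 -0.9 -0.2] 88.2112622285173
lid [ 432.8 -170.9   55.4   54.9  -90.   314. ] z [48.3 52.4 56.8]
lid [ 430.2 -168.4   60.5   57.8   86.3  339. ] z [49.7 52.9 56. ]
```

View pics/c10.png

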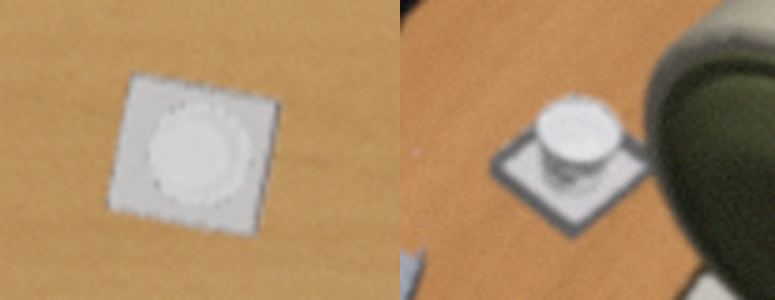

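The lid lies flat (top about z 53, expected 54). Its centre in the picture matches the cup rim's earlier centre within a pixel. Handing in.

Run:
```python
from h import *
P=region(shot('top'),(380,480),(-230,-110),(42,70)); print(rect(P)); env.sign_off(); print(env.get_t())
```

```text
[ 432.8 -171.2   55.9   55.1   88.8  315. ]
the job is handed in; nothing more can be done
the job is handed in; nothing more can be done
```

The job is done and handed in, at about 67 s of the 210 s allowed. I took the lid off, swept all five tablets into the chute, and stood the pusher back on the bench. Then I tipped the chute about 40° over the cup and set it down level. The filled cup went into the white card tray and the lid onto its rim.

**Last checks:**
- **Tablets:** all five were counted in the cup. The tray and chute looked empty and I saw no strays on the bench.
- **Lid:** it was knocked about 25 mm during the run, so I measured it again before picking it up. It now lies flat, with its top at about z 53 mm (54 expected), and its centre matches the cup rim within a pixel (about 3 mm).
- **Disagreements:** the two cameras differ by about 2–3 mm on the lid's position, which is close to their calibration error. The wrist force was too noisy to confirm the tablets' weight, so the count rests on the pictures alone.
- **Not checked again:** I did not view the chute and pusher again after the cup was moved. The arm did not go near either of them after that check.

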